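Swing the bead dish over the button box

TASK

Draw the bead stand straight up out of its tube by the square post and, keeping the dish level so that the loose bead stays in the middle and never runs to the rim, give it about a quarter turn so that the dish points straight in at the chest of drawers. Finish still holding the stand by its post, at rest, with the dish above the middle of the wooden button box in the open drawer and the foot of the post clear above the drawer's front. Leave the button box and everything else undisturbed.

Things in the scene. Friction and masses are not known exactly. Their poses are not given: they have to be found in the camera images.
- grip (a point): where to grip the bead stand: on the axis of its upright steel post, 16 x 16 mm square and 183 mm long, 156 mm above the foot, 27 mm below the top; bare post for 52 mm below this point. z up the post; x points from the post along the arm to the dish, post faces are square to x and y. The bead's top is 33 mm below this point, 90 mm to the side. About 0.3 kg, mostly in the post; 30 N holds it firmly
- foot (a point): lower end of the post, on its axis; same axes as grip. A white collar (56 mm wide, underside 74 mm above the foot) rests on the tube's rim and keeps the stand level; below it the bare 16 mm post hangs loosely in the tube
- dish_mid (a point): bead centre's place when in the middle of the dish: 90 mm from the post axis along the stand's x, 108 mm above the foot; same axes. The shallow white dish is 94 mm across, underside 90 mm and rim 104 mm above the foot, flat middle about 18 mm across, sides rising gently (12 degrees at first); part of the stand
- bead_center (a point): centre of the loose wooden ball bead, 30 mm across, lying free in the dish
- stand: the bead stand as a whole (post, collar, arm and dish); same origin and axes as foot
- holder: grey upright tube fixed to the ledge, 80 mm high, 33 mm bore, 43 mm outside, on a round foot 90 mm across; origin on the ledge under the tube's axis
- drawers: pale blue chest of three stacked plastic drawers, fixed, 240 mm deep (x), 280 wide (y), 255 high; origin under its middle, x from front to back. Its front is at x = -120 mm (closed drawers' pulls to -132); the lowest drawer stands open, reaching to x = -317 mm, pull included; its walls and front end 73 mm above the ledge, its inner floor 8 mm
- box_mid (a point): centre of the wooden button box, open at the top, 85 x 75 x 42 mm, loose in the open drawer; z up, x along the 85 mm side; the centre is 21 mm above the drawer's floor
- thimble: steel thimble, 19 mm across, 24 mm high, in the open drawer beside the button box; origin under it. Leave alone
- jar: glass jar with lid, 70 mm across, 90 mm high, on top of the chest; origin under it. Leave alone
- lint_roller: lint roller lying on top of the chest, white roll 42 mm thick and red plastic handle, 230 mm long in all along its x; origin under the inner end of the roll. Leave alone
- spool: wooden thread spool, 34 mm across, 42 mm high, standing on the ledge; origin under it. Leave alone
There are look-alikes about, which are no part of the job. Of the things that look like the stand, the larger one is meant.

How it is judged (in metres and radians):
On the way:
1. the post is drawn up clear of the tube, above it (height (world z) of foot above 0.081 m and horizontal distance between foot and holder below 0.05 m), for 0.02 s.
At the end, for the whole second after the job is handed in: stand held still by the fingers alone, foot over 76 mm above the ledge, upright to 0.1 rad, arm in line with the chest's depth to 0.2 rad and pointing in at it, dish's middle within 30 mm of the box's middle seen from above, bead within 16 mm of the dish's middle (height (world z) of foot above 0.076 m and angle between foot's own z axis and vertical below 0.1 rad and distance between bead_center and dish_mid below 0.016 m and angle between the x axis of foot and the x axis of drawers, either way round below 0.2 rad and x of foot in the frame of drawers below -0.2 m and horizontal distance between dish_mid and box_mid below 0.03 m and contact force between the fingers and stand above 1 N and contact force between stand and drawers below 0.1 N and contact force between stand and holder below 0.1 N and linear speed of stand below 0.02 m/s); the arm keeps its last pose, push and grip.
It fails at once if the bead runs to the rim or leaves the dish (more than 27 mm from its middle place) (distance between bead_center and dish_mid above 0.027 m).
It fails at once if the button box or a bystander is moved more than 20 mm (distance of any of box_mid, thimble, jar, lint_roller, spool from where it was at the start of the episode above 0.02 m).
It also fails if it takes over 48 s, if anything falls off the work surface, if the arm or the gripper's body presses on something with over 40 N, if the wrist force passes 120 N, or if a joint passes its speed limit or range.

ROBOT

A 7-joint arm with a two-finger parallel gripper is mounted at the origin on the work surface. World frame = base frame: x ahead of the robot, y to its left, z up, the work surface at z = 0. Lengths are in mm, angles in rad, forces in N, time in s.
With the tool pointing down it reaches from about 400 to 850 mm from the base axis. Payload 10.4 kg.
Tool frame: the origin (TCP) lies at the very end of the fingers, on their centre line; the grasp point (between the pads) lies 19 mm behind it; z points along the fingers, y is the line along which they close (so a half turn about z gives the same grasp; the last joint's range is limited). The gripper opens to 87 mm and grips with 3 to 60 N. Pads are 19 mm wide; open, the fingers measure 117 mm over their backs; the gripper's body (75 mm by 190 mm) begins 51 mm behind the grasp point.
Start: joints at [1.322, 0.332, -0.065, 1.46, 0.022, 1.35, -0.088], TCP at [139.949, -609.152, 222.576] pointing down, gripper open.
Joint ranges: [-2.6, 2.6], [-0.5, 2.12], [-1.47, 1.34], [0.16, 2.42], [-1.27, 4.41], [0.06, 2.06], [-2.6, 2.6]. Speed limits (rad/s): [2.22, 2.22, 2.79, 2.79, 3.14, 3.14, 3.14].

INTERFACE

Orientations are given as a 3x3 rotation matrix whose columns are the frame's x, y, z axes.
In Python, from bench import manip gives the robot as it stands.
- The arm moves only by the shell command python3 -m jog 'ROWS' [FORCE]. ROWS is JSON, a list of rows, each an object with "grip": the closure, from 0 (fully open) to 1 (shut); "linear": the shift along the tool's x, y, z in cm, a list of three; "angular": the turn, a rotation vector about the tool's x, y, z in degrees, a list of three. A call has 1 to 8 rows; each row is the pose to reach, as a shift and turn from the pose commanded when the call began, along the tool's axes at that moment; what a row does not reach only later rows make up. A row lasts 1/12 s, in which the tool goes at most 41.7 mm and 7.16 degrees, less where a joint would pass 70% of its speed; a pose out of reach is approached as far as the arm can. A call with a gripper value outside its range is refused whole. The fingers move at their own pace and stop on an object; FORCE is the grip in N (left out, the last holds). Time passes only in rows, so rows that repeat a pose let the fingers close. It gives the time, the measured TCP pose, the force, the opening and the grip force at its end, in the units of the state.
- manip.read_state(): the state, without advancing time (a new reading comes with each control period).
- manip.read_camera(name): name is "scene" or "top" or "wrist"; returns a dict with "pixels" (420x560x3 uint8, red, green, blue), "intrinsics" (3x3 intrinsics, pixels), "origin" and "orientation" of the camera in the world. Camera axes: x right, y up, looking along -z (the intrinsics and any distortion apply to the point x, -y, -z); pixel columns grow to the right and rows downward; lengths in mm; the calibration is good to about 2 mm. The wrist camera is an equidistant fisheye: a pixel r from the principal point sees the ray r / f radians off the axis. A picture is of the moment at which its call begins. There is no depth.
- manip.job_done(): hands the job in; it is judged then, once.
Trained networks look in a picture, given as the dict that the camera call returned (one of the last four; its "shot" number tells which), for a name from the list of things; names that differ only in an ending like _2 or _b are one class to them, and where a whole thing is asked for, a point or a joint stands for the part that bears it (a point fixed in the world has none). Each returns a list of dicts, best first, with "confidence" (0 to 1); they miss things now and then, are a little off and sometimes report something else, mostly with a low value. They report only what shows in the picture. A call takes as long as a camera call. They do not tell look-alikes from the thing itself.
- manip.spot_in(picture, name): "bbox" ([left, top, width, height] in pixels, round what is visible of it).
- manip.outline_of(picture, name): "region" (420x560 bool, what is visible of it) and "bbox" ([left, top, width, height] in pixels, round what is visible of it).
The state is a dict: "time_s": time; "qpos": joint angles; "joint_vel": joint speeds; "joint_torque": joint torques, N m; "position": TCP position; "ee_rot": TCP orientation; "ft_force": force on the tool from outside, world axes, zero at the start; "wrist_torque": the same for the moment, N m; "opening": finger opening in mm; "grasp_force": force on a finger pad.
Only numpy, scipy, OpenCV 4.12 (cv2) and the standard library are available. Lean on these libraries where they do the work, as an engineer would, in place of code of your own. Each camera call takes 0.05 s, during which the arm holds its last target. There are 200 camera calls.

## Working session

There is one attempt and no reset: what is moved stays moved. The work goes in short steps, Python scripts to look and compute and a shell command to move; the robot and the scene stay as the last step left them, time stands still between calls to the robot, and variables do not carry over. Pictures are saved under pics/ and viewed, at most 13 in all, crops included, and the job is handed in when it is done.

```bash
ls; mkdir -p pics; cat > h.py <<'E'
import numpy as np, cv2, pickle
from bench import manip
def cam(n,save=None):
    p=manip.read_camera(n)
    if save: cv2.imwrite(f'pics/{save}.png',p['pixels'][:,:,::-1])
    return p
def ray(p,u,v):
    K=np.array(p['intrinsics']);x=(u-K[0,2])/K[0,0];y=(v-K[1,2])/K[1,1]
    d=np.array([x,-y,-1.]);d=np.array(p['orientation'])@d
    return np.array(p['origin']),d/np.linalg.norm(d)
def atz(p,u,v,z):
    o,d=ray(p,u,v);return o+d*(z-o[2])/d[2]
def proj(p,X):
    K=np.array(p['intrinsics']);c=np.array(p['orientation']).T@(np.array(X)-np.array(p['origin']))
    return K[0,0]*c[0]/-c[2]+K[0,2],K[1,1]*c[1]/c[2]+K[1,2]
E
python3 - <<'E'
from h import *
np.set_printoptions(precision=3,suppress=True)
s=manip.read_state();print(s['time_s'],s['position'],s['ee_rot'],s['opening'])
for n in ['top','scene']:
    p=cam(n,n);print(n,p['intrinsics'],p['origin'],p['orientation'],[k for k in p])
    for t in ['stand','holder','drawers','bead_center','box_mid','thimble','spool','jar','lint_roller']:
        print(t,[(r['bbox'],round(r['confidence'],2)) for r in manip.spot_in(p,t)][:4])
E
python3 -c "
import cv2,numpy as np
a=cv2.imread('pics/top.png');b=cv2.imread('pics/scene.png');print(a.shape)"
```

```text
pics
0.0 [ 139.814 -608.759  221.749] [[ 0.975  0.224 -0.   ]
 [ 0.224 -0.975  0.001]
 [-0.    -0.001 -1.   ]] 87.06854090681175
top [[487.623   0.    280.879]
 [  0.    487.623 200.307]
 [  0.      0.      1.   ]] [ 405.809   51.676 1642.942] [[ 0.015  0.996 -0.086]
 [-1.     0.015 -0.003]
 [-0.001  0.086  0.996]] ['pixels', 'intrinsics', 'origin', 'orientation', 'shot']
stand [([332.6, 181.1, 28.8, 50.3], 0.82), ([383.9, 214.9, 39.0, 32.9], 0.73)]
holder [([334.0, 208.9, 26.9, 26.7], 0.81)]
drawers [([99.5, 151.9, 162.9, 105.9], 0.75)]
bead_center [([342.0, 188.0, 10.2, 11.2], 0.57)]
box_mid [([211.7, 189.2, 27.2, 24.8], 0.98)]
thimble []
spool [([413.4, 184.5, 9.7, 13.2], 0.46)]
jar [([121.6, 160.6, 29.5, 20.7], 0.73)]
lint_roller [([104.8, 191.2, 53.9, 73.8], 0.75), ([331.1, 180.6, 28.7, 50.6], 0.17)]
scene [[404.684   0.    276.705]
 [  0.    404.684 212.271]
 [  0.      0.      1.   ]] [1222.738 -296.519  938.731] [[ 0.433 -0.637  0.638]
 [ 0.901  0.314 -0.299]
 [-0.01   0.704  0.71 ]] ['pixels', 'intrinsics', 'origin', 'orientation', 'shot']
stand [([193.6, 218.6, 48.3, 54.9], 0.98), ([122.0, 260.8, 49.7, 30.2], 0.66)]
holder [([192.3, 250.9, 23.3, 27.2], 0.5)]
drawers [([283.8, 112.4, 185.8, 152.2], 0.89)]
bead_center []
box_mid [([325.2, 208.7, 33.4, 32.0], 0.61)]
thimble []
spool [([127.4, 312.1, 17.5, 19.8], 0.65)]
jar [([418.4, 122.5, 34.7, 44.3], 0.63)]
lint_roller [([361.3, 101.7, 66.9, 32.0], 0.77)]
(420, 560, 3)
```

View pics/top.png

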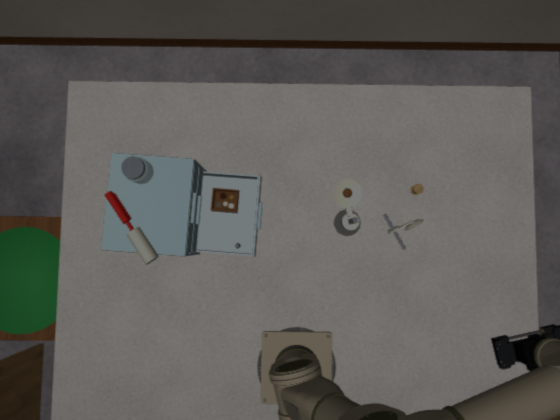

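View pics/scene.png

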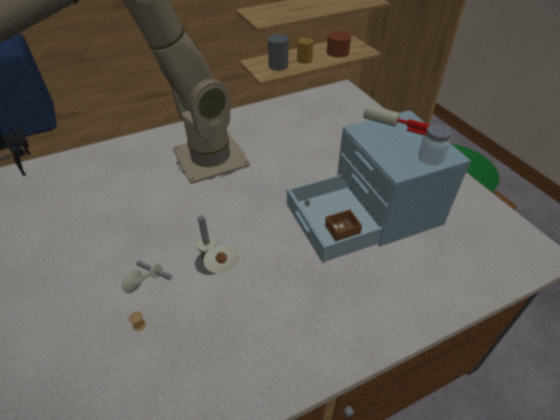

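```bash
python3 - <<'E'
from h import *
np.set_printoptions(precision=1,suppress=True)
P={n:cam(n) for n in ['top','scene']}
t,s=P['top'],P['scene']
a=cv2.resize(t['pixels'][165:265,90:440][:,220:350],None,fx=6,fy=6,interpolation=cv2.INTER_CUBIC)[:,:,::-1]
b=cv2.resize(s['pixels'][200:300,110:250],None,fx=5.5,fy=5.5,interpolation=cv2.INTER_CUBIC)[:,:,::-1]
cv2.imwrite('pics/c1.png',a);cv2.imwrite('pics/c2.png',b)
def cen(p,nm,i=0):
    out=[]
    for r in manip.outline_of(p,nm):
        ys,xs=np.where(r['region'])
        out.append((xs.mean(),ys.mean(),r['bbox'],r['confidence']))
    return out
for nm,z in [('bead_center',114),('box_mid',45),('stand',0),('holder',5),('spool',42),('thimble',20)]:
    for n,p in P.items():
        for c in cen(p,nm)[:2]: print(nm,n,np.round(c[:2],1),round(c[3],2),atz(p,c[0],c[1],z))
print('drawer front edge corners', [atz(t,u,v,73) for u,v in [(260,177),(256,255)]], 'chest', [atz(t,u,v,255) for u,v in [(114,154),(200,158),(102,249),(188,254)]])
E
```

```text
bead_center top [347.4 201.5] 0.34 [ 536.7 -153.5  114. ]
box_mid top [224.2 200.1] 0.86 [541.2 242.3  45. ]
box_mid top [343.2 224.3] 0.19 [ 467.5 -149.2   45. ]
box_mid scene [342.  225.1] 0.9 [555.6 232.3  45. ]
stand top [347.5 200.9] 0.69 [ 548.5 -169.3    0. ]
stand top [402.4 227.9] 0.56 [ 460.  -353.9    0. ]
stand scene [215.  251.4] 0.66 [ 446.2 -138.2    0. ]
stand scene [141.1 276.1] 0.64 [ 438.9 -357.3    0. ]
holder top [341.6 224.8] 0.77 [ 467.4 -149.     5. ]
holder scene [201.7 264.6] 0.52 [ 480.  -190.1    5. ]
holder scene [214.8 251.4] 0.47 [ 450.  -139.8    5. ]
spool top [416.2 189.1] 0.47 [ 587.3 -390.1   42. ]
spool top [346.6 192.6] 0.17 [ 572.2 -160.5   42. ]
spool scene [136.7 320.9] 0.6 [ 605.3 -393.9   42. ]
drawer front edge corners [array([615.8, 124.8,  73. ]), array([364. , 132.9,  73. ])] chest [array([651.9, 538.3, 255. ]), array([644. , 290.1, 255. ]), array([379.1, 560.2, 255. ]), array([368.7, 316. , 255. ])]
```

View pics/c1.png

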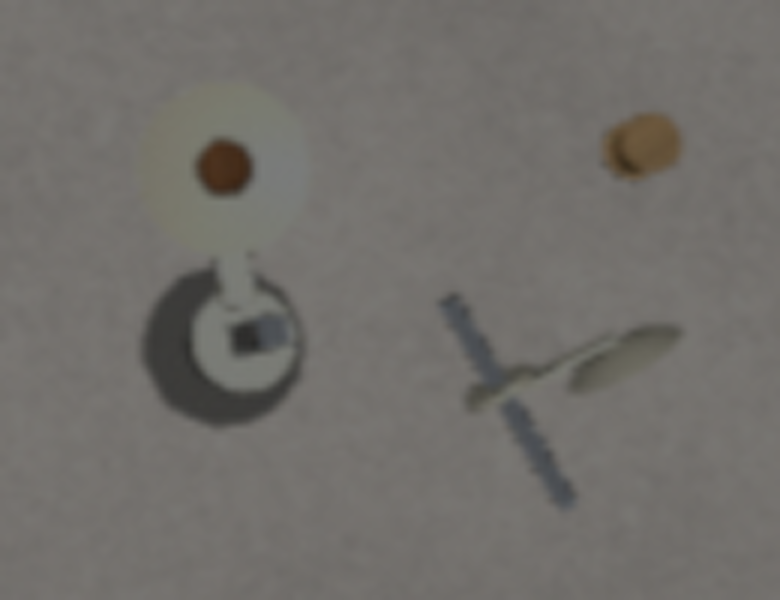

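View pics/c2.png

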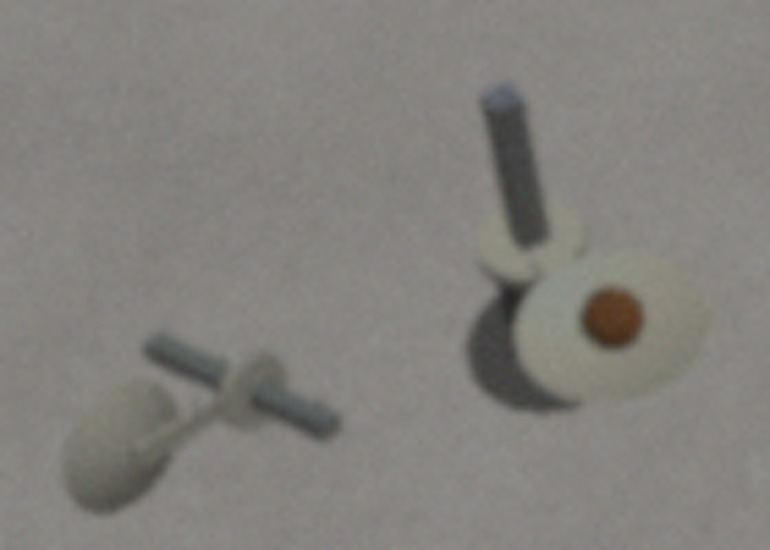

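The upright stand at top (350,205) / scene (210,240) holds the bead, sits in the tube and is the larger; the one lying at top (403,228) / scene (147,276) is the smaller, beadless look-alike. The crops confirm this: bead at top (347,192), post top at (355,220).

```bash
python3 - <<'E'
from h import *
np.set_printoptions(precision=1,suppress=True)
t,s=cam('top'),cam('scene')
def tri(a,b):
    (o1,d1),(o2,d2)=ray(t,*a),ray(s,*b)
    M=sum(np.eye(3)-np.outer(d,d) for d in(d1,d2));v=sum((np.eye(3)-np.outer(d,d))@o for o,d in((o1,d1),(o2,d2)))
    X=np.linalg.solve(M,v);return X,np.linalg.norm(np.cross(X-o1,d1)),np.linalg.norm(np.cross(X-o2,d2))
b=((346.9,192.4),(220.7,257.4));p=((355.1,219.8),(201.1,217.2))
print('bead',tri(*b),atz(t,*b[0],114),atz(s,*b[1],114))
print('post',tri(*p),atz(t,*p[0],189),atz(s,*p[1],189))
print('box',tri((224.8,201),(342,225)),tri((225.3,201.6),(342,225)))
m=manip.outline_of(t,'drawers')[0]['region']
print('front top edge scene',[atz(s,u,v,73) for u,v in[(287,193),(324,254)]])
print('box rim top',[atz(t,u,v,50) for u,v in [(211.7,189.2),(238.9,189.2),(211.7,214),(238.9,214)]])
a=cv2.resize(t['pixels'][170:262,185:270],None,fx=6,fy=6,interpolation=cv2.INTER_CUBIC)[:,:,::-1]
b=cv2.resize(s['pixels'][100:270,270:480],None,fx=3.2,fy=3.2,interpolation=cv2.INTER_CUBIC)[:,:,::-1]
cv2.imwrite('pics/c3.png',a)
s0=manip.read_state();print(s0['time_s'],s0['qpos'])
E
```

```text
bead (array([ 565.6, -151.4,  113.9]), np.float64(0.49870698440889244), np.float64(0.4987069844088287)) [ 565.5 -151.8  114. ] [ 565.9 -150.9  114. ]
post (array([ 476.4, -165.3,  187.2]), np.float64(1.5482149516964918), np.float64(1.54821495169646)) [ 475.9 -166.6  189. ] [ 478.8 -164.2  189. ]
box (array([540.2, 243.4,  25.4]), np.float64(0.7502936763049632), np.float64(0.7502936763050965)) (array([538.9, 242.8,  24.3]), np.float64(1.9739961256674856), np.float64(1.9739961256673921))
front top edge scene [array([381.8, 134.1,  73. ]), array([646.5, 114.1,  73. ])]
box rim top [array([576.1, 283.8,  50. ]), array([577.4, 194.4,  50. ]), array([494.5, 281.6,  50. ]), array([495.8, 192.6,  50. ])]
1.85 [ 1.3  0.3 -0.1  1.5  0.   1.3 -0.1]
```

View pics/c3.png

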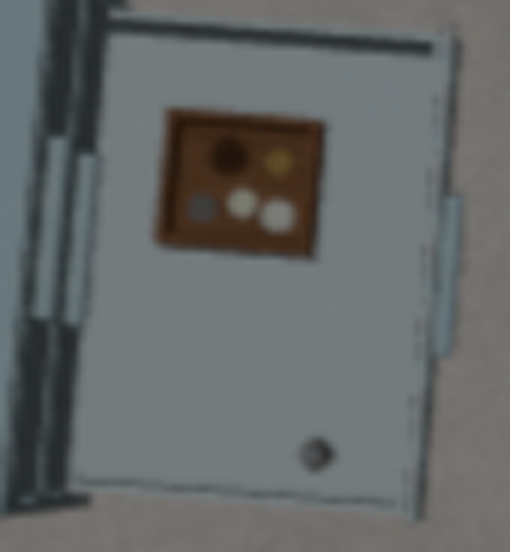

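Box rim centre is about top (224.8,200.1), i.e. world (541,240), with the chest's depth axis at about 86.6° yaw. The bead is at (565.6,-151.4,114) and the post at (477,-165.5). They are 90 mm apart, as they should be, so the dish yaw is about 9°. Now going above the post.

```bash
python3 -m jog '[{"grip":0,"linear":[5,-4,-2.8],"angular":[0,0,4]},{"grip":0,"linear":[8,-7,-2.8],"angular":[0,0,4]},{"grip":0,"linear":[11,-10,-2.8],"angular":[0,0,4]},{"grip":0,"linear":[14,-12.5,-2.8],"angular":[0,0,4]},{"grip":0,"linear":[17,-15,-2.8],"angular":[0,0,4]},{"grip":0,"linear":[20,-17.5,-2.8],"angular":[0,0,4]},{"grip":0,"linear":[23,-20,-2.8],"angular":[0,0,4]},{"grip":0,"linear":[25,-21,-2.8],"angular":[0,0,4]}]' 30
python3 -c "
from h import *
s=manip.read_state();print(s['time_s'],s['position'],s['ee_rot'].tolist() if hasattr(s['ee_rot'],'tolist') else s['ee_rot'],s['qpos'])
d=np.array([477,-165.5,250])-s['position'];print(d,np.array(s['ee_rot']).T@d)"
```

```text
time_s: 2.52
position: [337.3, -346.3, 251.0]
ee_rot: [[0.988, 0.156, 0.0], [0.156, -0.988, -0.001], [0.0, 0.001, -1.0]]
ft_force: [0.8, -0.6, 0.2]
opening: 86.9
grasp_force: 0.0
2.5167 [ 337.2670728  -346.31007809  251.02895157] [[0.9878339567753336, 0.1555120967914395, 0.0002481796093227519], [0.1555122642897487, -0.9878335049555024, -0.0009498119828660671], [9.745288032262984e-05, 0.0009768515022234951, -0.9999995181319232]] [ 1.00355055  0.01961934 -0.30209884  1.76523659  0.00655167  1.35682687
 -0.71453028]
[139.7329272  180.81007809  -1.02895157] [ 166.15101474 -156.8810978     0.89189436]
```

```bash
python3 -m jog '[{"grip":0,"linear":[3,-2.9,0]},{"grip":0,"linear":[6,-5.7,0]},{"grip":0,"linear":[9,-8.5,0]},{"grip":0,"linear":[12,-11.3,0]},{"grip":0,"linear":[14.5,-13.7,0]},{"grip":0,"linear":[16,-15.2,0]},{"grip":0,"linear":[16.6,-15.7,0]},{"grip":0,"linear":[16.6,-15.7,0]}]' || python3 -m jog '[{"grip":0,"linear":[3,-2.9,0],"angular":[0,0,0]},{"grip":0,"linear":[6,-5.7,0],"angular":[0,0,0]},{"grip":0,"linear":[9,-8.5,0],"angular":[0,0,0]},{"grip":0,"linear":[12,-11.3,0],"angular":[0,0,0]},{"grip":0,"linear":[14.5,-13.7,0],"angular":[0,0,0]},{"grip":0,"linear":[16,-15.2,0],"angular":[0,0,0]},{"grip":0,"linear":[16.6,-15.7,0],"angular":[0,0,0]},{"grip":0,"linear":[16.6,-15.7,0],"angular":[0,0,0]}]'
python3 - <<'E'
from h import *
np.set_printoptions(precision=3,suppress=True)
p=cam('wrist','w1');print(p['intrinsics'],p['origin'],p['orientation'])
for n in ['stand','bead_center','holder']:
    for r in manip.spot_in(p,n)[:2]: print(n,r['bbox'],r['confidence'])
s=manip.read_state();print(s['position'],s['ee_rot'])
E
```

```text
time_s: 3.18
position: [477.1, -165.9, 250.6]
ee_rot: [[0.987, 0.159, 0.0], [0.159, -0.987, 0.0], [0.0, -0.0, -1.0]]
ft_force: [0.5, -0.3, 0.7]
opening: 87.1
grasp_force: 0.0
[[325.192   0.    278.067]
 [  0.    325.192 210.383]
 [  0.      0.      1.   ]] [ 546.42  -154.778  412.883] [[ 0.158  0.955  0.252]
 [-0.988  0.153  0.038]
 [-0.002 -0.255  0.967]]
stand [372.6, 180.0, 93.7, 83.7] 0.79
stand [227.8, 60.0, 99.4, 175.7] 0.58
bead_center [264.8, 90.0, 31.1, 34.3] 0.69
holder [243.2, 154.0, 67.8, 47.4] 0.67
[ 475.319 -169.381  250.502] [[ 0.988  0.153 -0.   ]
 [ 0.153 -0.988 -0.001]
 [-0.     0.001 -1.   ]]validation failed for argument at $[0]...
```

View pics/w1.png

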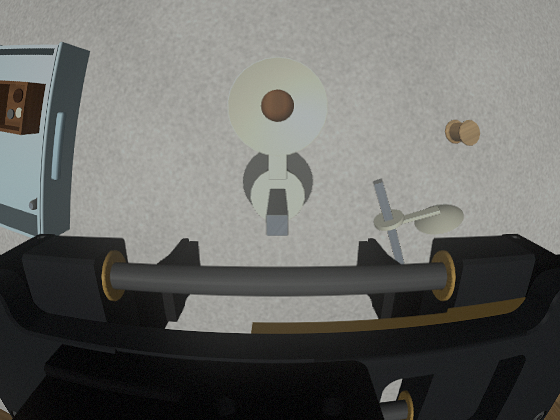

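The wrist view shows the post top at about (277.3,226), the bead at (277.5,105.5) and the arm lined up with the image vertical. The fingers straddle the post.

```bash
cat >> h.py <<'E'
def wray(p,u,v):
    K=np.array(p['intrinsics']);a=np.array([(u-K[0,2])/K[0,0],(v-K[1,2])/K[1,1]]);r=np.hypot(*a)+1e-12
    d=np.array([a[0]/r*np.sin(r),-a[1]/r*np.sin(r),-np.cos(r)]);return np.array(p['origin']),np.array(p['orientation'])@d
def watz(p,u,v,z):
    o,d=wray(p,u,v);return o+d*(z-o[2])/d[2]
E
python3 - <<'E'
from h import *
np.set_printoptions(precision=2,suppress=True)
p=cam('wrist')
for c in [(266.5,216),(288,216),(266,236),(289,236),(277.3,226)]: print(watz(p,*c,189))
b=watz(p,277.5,105.5,114);q=watz(p,277.3,226,189);print('bead',b,'post',q,np.linalg.norm((b-q)[:2]),np.degrees(np.arctan2(*(b-q)[1::-1])))
S=[manip.read_state() for _ in range(3)]
for s in S: print(s['position'],np.degrees(np.arctan2(s['ee_rot'][1,0],s['ee_rot'][0,0])))
print(p['origin'])
s=S[-1];print(np.array(s['ee_rot']).T@(q-s['position']))
E
```

```text
[ 480.97 -159.67  189.  ]
[ 483.3  -174.87  189.  ]
[ 465.91 -161.45  189.  ]
[ 468.46 -178.02  189.  ]
[ 474.73 -168.44  189.  ]
bead [ 563.65 -154.75  114.  ] post [ 474.73 -168.44  189.  ] 89.96819204516834 8.752797853668362
[ 475.38 -169.26  250.52] 8.78558367837062
[ 475.38 -169.26  250.52] 8.78558367837062
[ 475.38 -169.26  250.52] 8.78558367837062
[ 544.83 -158.55  412.73]
[-0.49 -0.94 61.52]
```

```bash
python3 -m jog '[{"grip":0,"linear":[0,0,1.5],"angular":[0,0,0]},{"grip":0,"linear":[0,0,3],"angular":[0,0,0]},{"grip":0,"linear":[0,-0.1,4.5],"angular":[0,0,0]},{"grip":0,"linear":[0,-0.1,6],"angular":[0,0,0]},{"grip":0,"linear":[0,-0.1,7.5],"angular":[0,0,0]},{"grip":0,"linear":[0,-0.1,9],"angular":[0,0,0]},{"grip":0,"linear":[0,-0.1,10.2],"angular":[0,0,0]},{"grip":0,"linear":[0,-0.1,10.75],"angular":[0,0,0]}]' 30
python3 -m jog '[{"grip":0,"linear":[0,0,0],"angular":[0,0,0]},{"grip":0,"linear":[0,0,0],"angular":[0,0,0]}]'
python3 - <<'E'
from h import *
np.set_printoptions(precision=2,suppress=True)
p=cam('wrist','w2');s=manip.read_state();print(s['position'],np.degrees(np.arctan2(s['ee_rot'][1,0],s['ee_rot'][0,0])),s['ft_force'])
for r in manip.spot_in(p,'bead_center')[:2]:
    l,t,w,h=r['bbox'];b=watz(p,l+w/2,t+h/2,114);print(r,b,np.array(s['ee_rot']).T@(b-s['position']))
E
```

```text
time_s: 4.1
position: [474.9, -167.3, 141.5]
ee_rot: [[0.988, 0.154, -0.002], [0.154, -0.988, 0.0], [-0.002, -0.001, -1.0]]
ft_force: [0.2, -0.8, -0.0]
opening: 87.1
grasp_force: 0.0
time_s: 4.27
position: [476.1, -167.0, 143.4]
ee_rot: [[0.988, 0.155, 0.0], [0.155, -0.988, -0.0], [0.0, 0.0, -1.0]]
ft_force: [-0.3, -0.7, 0.4]
opening: 87.0
grasp_force: 0.0
[ 476.39 -166.95  143.8 ] 8.918712926358447 [0.26 0.17 0.71]
{'bbox': [250.0, 66.2, 50.1, 52.5], 'confidence': 0.56} [ 565.09 -150.91  114.  ] [90.1  -2.11 29.88]
```

View pics/w2.png

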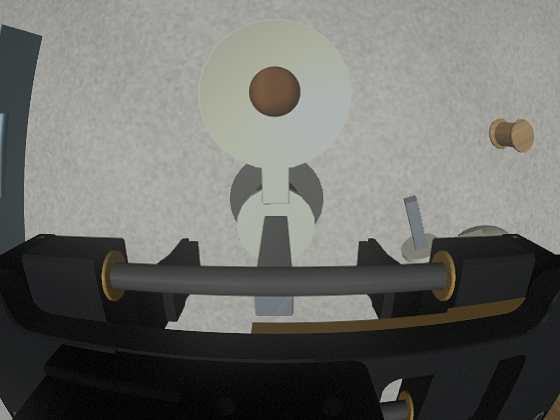

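The post sits between the fingers, about 2 px (1.5 mm) left of centre, and the bead is centred at (275,91). I'll shift 1.5 mm and close gradually.

```bash
python3 -m jog '[{"grip":0.2,"linear":[0,-0.15,0],"angular":[0,0,0]},{"grip":0.4,"linear":[0,-0.15,0],"angular":[0,0,0]},{"grip":0.6,"linear":[0,-0.15,0],"angular":[0,0,0]},{"grip":0.7,"linear":[0,-0.15,0],"angular":[0,0,0]},{"grip":0.75,"linear":[0,-0.15,0],"angular":[0,0,0]},{"grip":0.8,"linear":[0,-0.15,0],"angular":[0,0,0]},{"grip":0.85,"linear":[0,-0.15,0],"angular":[0,0,0]},{"grip":0.9,"linear":[0,-0.15,0],"angular":[0,0,0]}]' 30
python3 -m jog '[{"grip":1,"linear":[0,0,0],"angular":[0,0,0]},{"grip":1,"linear":[0,0,0],"angular":[0,0,0]},{"grip":1,"linear":[0,0,0],"angular":[0,0,0]},{"grip":1,"linear":[0,0,0],"angular":[0,0,0]},{"grip":1,"linear":[0,0,0],"angular":[0,0,0]},{"grip":1,"linear":[0,0,0],"angular":[0,0,0]}]' 35
python3 - <<'E'
from h import *
np.set_printoptions(precision=2,suppress=True)
p=cam('wrist','w3');s=manip.read_state();print(s['position'],s['ft_force'],s['wrist_torque'])
for r in manip.spot_in(p,'bead_center')[:2]: print(r)
E
```

```text
time_s: 5.03
position: [475.8, -165.2, 143.0]
ee_rot: [[0.988, 0.155, -0.0], [0.155, -0.988, -0.0], [-0.0, 0.0, -1.0]]
ft_force: [-0.3, -0.8, 0.5]
opening: 41.6
grasp_force: 0.0
time_s: 5.53
position: [475.8, -165.2, 143.0]
ee_rot: [[0.988, 0.155, 0.0], [0.155, -0.988, -0.0], [0.0, 0.0, -1.0]]
ft_force: [0.6, 0.5, 0.6]
opening: 15.4
grasp_force: 35.0
[ 475.84 -165.19  143.08] [-0.03  0.78 -0.52] [-0.01  0.04 -0.01]
{'bbox': [254.6, 66.1, 50.1, 51.0], 'confidence': 0.92}
```

```bash
python3 -m jog '[{"grip":1,"linear":[0,0,-0.1],"angular":[0,0,0]},{"grip":1,"linear":[0,0,-0.4],"angular":[0,0,0]},{"grip":1,"linear":[0,0,-0.9],"angular":[0,0,0]},{"grip":1,"linear":[0,0,-1.5],"angular":[0,0,0]},{"grip":1,"linear":[0,0,-2.1],"angular":[0,0,0]},{"grip":1,"linear":[0,0,-2.7],"angular":[0,0,0]},{"grip":1,"linear":[0,0,-3.3],"angular":[0,0,0]},{"grip":1,"linear":[0,0,-3.9],"angular":[0,0,0]}]' 40
python3 -c "
from h import *
p=cam('wrist','w4');print([r['bbox'] for r in manip.spot_in(p,'bead_center')[:1]],manip.read_state()['wrist_torque'],manip.read_state()['ft_force'])"
python3 -m jog '[{"grip":1,"linear":[0,0,-0.6],"angular":[0,0,0]},{"grip":1,"linear":[0,0,-1.4],"angular":[0,0,0]},{"grip":1,"linear":[0,0,-2.4],"angular":[0,0,0]},{"grip":1,"linear":[0,0,-3.4],"angular":[0,0,0]},{"grip":1,"linear":[0,0,-4.4],"angular":[0,0,0]},{"grip":1,"linear":[0,0,-5.4],"angular":[0,0,0]},{"grip":1,"linear":[0,0,-6.2],"angular":[0,0,0]},{"grip":1,"linear":[0,0,-6.6],"angular":[0,0,0]}]'
python3 -m jog '[{"grip":1,"linear":[0,0,0],"angular":[0,0,0]},{"grip":1,"linear":[0,0,0],"angular":[0,0,0]}]'
python3 - <<'E'
from h import *
np.set_printoptions(precision=2,suppress=True)
p=cam('wrist','w5');s=manip.read_state();print(s['time_s'],s['position'],s['ft_force'],s['wrist_torque'])
for r in manip.spot_in(p,'bead_center')[:2]: print(r)
q=cam('scene','s5');b=[cv2.resize(q['pixels'][150:290,150:280],None,fx=4,fy=4)[:,:,::-1]]
w=p['pixels'][:,:,::-1]
o=np.zeros((560,780,3),np.uint8);o[:,:520]=b[0];o[:195,520:]=cv2.resize(w,(260,195));cv2.imwrite('pics/m5.png',o)
E
```

```text
time_s: 6.3
position: [475.9, -165.2, 182.9]
ee_rot: [[0.988, 0.155, 0.0], [0.155, -0.988, -0.0], [0.0, 0.0, -1.0]]
ft_force: [0.3, -0.5, -3.4]
opening: 15.9
grasp_force: 40.0
[[253.3, 64.9, 49.3, 50.6]] [ 0.06246952  0.07650309 -0.00655795] [-0.197455   -0.0577542  -3.91034716]
time_s: 7.07
position: [476.3, -165.2, 249.6]
ee_rot: [[0.988, 0.155, 0.002], [0.155, -0.988, -0.001], [0.001, 0.001, -1.0]]
ft_force: [-0.2, -0.3, -2.7]
opening: 15.6
grasp_force: 40.0
time_s: 7.23
position: [475.8, -165.2, 248.0]
ee_rot: [[0.988, 0.155, 0.0], [0.155, -0.988, -0.0], [-0.0, 0.0, -1.0]]
ft_force: [0.6, -0.0, -4.2]
opening: 15.5
grasp_force: 40.0
7.2833 [ 475.56 -165.11  247.62] [ 0.04 -1.47 -4.04] [-0.02  0.08 -0.01]
{'bbox': [253.7, 65.6, 51.2, 49.6], 'confidence': 0.91}
```

View pics/m5.png

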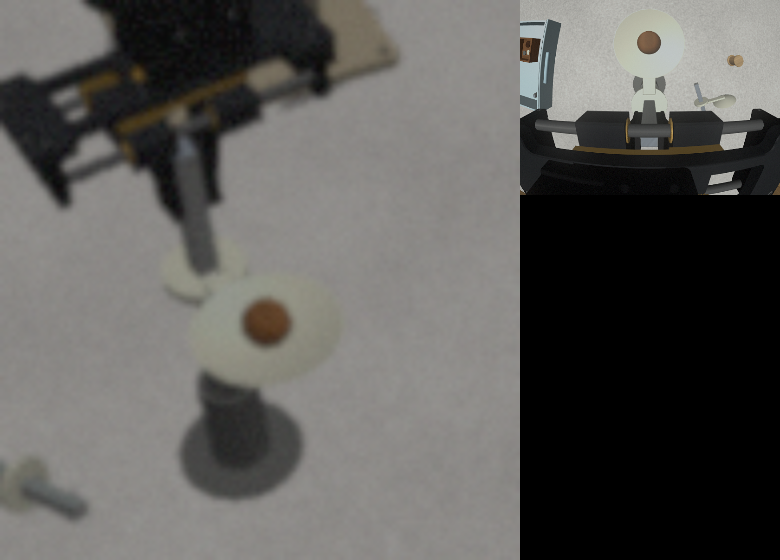

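The stand is clear of the tube with its foot at about 111 mm, and the bead is centred at scene-crop (267,322). Now the smooth turn, 77.7° anticlockwise seen from above.

```bash
python3 -m jog '[{"grip":1,"linear":[0,0,0],"angular":[0,0,-0.3]},{"grip":1,"linear":[0,0,0],"angular":[0,0,-1]},{"grip":1,"linear":[0,0,0],"angular":[0,0,-2.1]},{"grip":1,"linear":[0,0,0],"angular":[0,0,-3.6]},{"grip":1,"linear":[0,0,0],"angular":[0,0,-5.4]},{"grip":1,"linear":[0,0,0],"angular":[0,0,-7.4]},{"grip":1,"linear":[0,0,0],"angular":[0,0,-9.6]},{"grip":1,"linear":[0,0,0],"angular":[0,0,-11.9]}]' | head -3
python3 -m jog '[{"grip":1,"linear":[0,0,0],"angular":[0,0,-2.4]},{"grip":1,"linear":[0,0,0],"angular":[0,0,-4.8]},{"grip":1,"linear":[0,0,0],"angular":[0,0,-7.2]},{"grip":1,"linear":[0,0,0],"angular":[0,0,-9.6]},{"grip":1,"linear":[0,0,0],"angular":[0,0,-12]},{"grip":1,"linear":[0,0,0],"angular":[0,0,-14.4]},{"grip":1,"linear":[0,0,0],"angular":[0,0,-16.8]},{"grip":1,"linear":[0,0,0],"angular":[0,0,-19.2]}]' | head -3
python3 - <<'E'
from h import *
p=cam('wrist');print([r['bbox'] for r in manip.spot_in(p,'bead_center')[:1]])
E
python3 -m jog '[{"grip":1,"linear":[0,0,0],"angular":[0,0,-2.4]},{"grip":1,"linear":[0,0,0],"angular":[0,0,-4.8]},{"grip":1,"linear":[0,0,0],"angular":[0,0,-7.2]},{"grip":1,"linear":[0,0,0],"angular":[0,0,-9.6]},{"grip":1,"linear":[0,0,0],"angular":[0,0,-12]},{"grip":1,"linear":[0,0,0],"angular":[0,0,-14.4]},{"grip":1,"linear":[0,0,0],"angular":[0,0,-16.8]},{"grip":1,"linear":[0,0,0],"angular":[0,0,-19.2]}]' | head -3
python3 -m jog '[{"grip":1,"linear":[0,0,0],"angular":[0,0,-2.4]},{"grip":1,"linear":[0,0,0],"angular":[0,0,-4.8]},{"grip":1,"linear":[0,0,0],"angular":[0,0,-7.2]},{"grip":1,"linear":[0,0,0],"angular":[0,0,-9.6]},{"grip":1,"linear":[0,0,0],"angular":[0,0,-12]},{"grip":1,"linear":[0,0,0],"angular":[0,0,-14.2]},{"grip":1,"linear":[0,0,0],"angular":[0,0,-16.2]},{"grip":1,"linear":[0,0,0],"angular":[0,0,-18]}]' | head -3
python3 -m jog '[{"grip":1,"linear":[0,0,0],"angular":[0,0,-1.7]},{"grip":1,"linear":[0,0,0],"angular":[0,0,-3.3]},{"grip":1,"linear":[0,0,0],"angular":[0,0,-4.8]},{"grip":1,"linear":[0,0,0],"angular":[0,0,-6.2]},{"grip":1,"linear":[0,0,0],"angular":[0,0,-7.4]},{"grip":1,"linear":[0,0,0],"angular":[0,0,-8.4]},{"grip":1,"linear":[0,0,0],"angular":[0,0,-9.1]},{"grip":1,"linear":[0,0,0],"angular":[0,0,-9.4]}]' | head -3
python3 - <<'E'
from h import *
np.set_printoptions(precision=2,suppress=True)
p=cam('wrist','w6');print([r['bbox'] for r in manip.spot_in(p,'bead_center')[:1]])
s=manip.read_state();R=np.array(s['ee_rot']);print(s['time_s'],s['position'],R,s['qpos'],np.degrees(np.arctan2(R[1,0],R[0,0])))
bx=watz(p,*[(r['bbox'][0]+r['bbox'][2]/2,r['bbox'][1]+r['bbox'][3]/2) for r in manip.spot_in(p,'box_mid')[:1]][0],45);print('box',bx)
E
```

```text
time_s: 8.05
position: [475.8, -165.1, 248.0]
ee_rot: [[0.934, 0.359, -0.0], [0.359, -0.934, 0.0], [-0.0, -0.0, -1.0]]
time_s: 8.72
position: [475.8, -165.1, 248.0]
ee_rot: [[0.764, 0.646, -0.0], [0.646, -0.764, 0.0], [-0.0, -0.0, -1.0]]
[[252.1, 65.9, 53.2, 49.8]]
time_s: 9.48
position: [475.8, -165.2, 248.0]
ee_rot: [[0.511, 0.86, -0.0], [0.86, -0.511, -0.0], [-0.0, 0.0, -1.0]]
time_s: 10.15
position: [475.8, -165.2, 248.0]
ee_rot: [[0.22, 0.975, 0.0], [0.975, -0.22, -0.0], [-0.0, 0.0, -1.0]]
time_s: 10.82
position: [475.8, -165.1, 248.1]
ee_rot: [[0.058, 0.998, 0.0], [0.998, -0.058, -0.0], [-0.0, 0.0, -1.0]]
[[250.3, 66.3, 51.0, 51.1]]
10.9167 [ 475.82 -165.16  248.07] [[ 0.06  1.    0.  ]
 [ 1.   -0.06 -0.  ]
 [-0.    0.   -1.  ]] [ 0.81  0.09 -0.59  1.71  0.05  1.36  0.15] 86.63324478770214Traceback (most recent call last):
  File "<stdin>", line 5, in <module>
IndexError: list index out of range
```

View pics/w6.png

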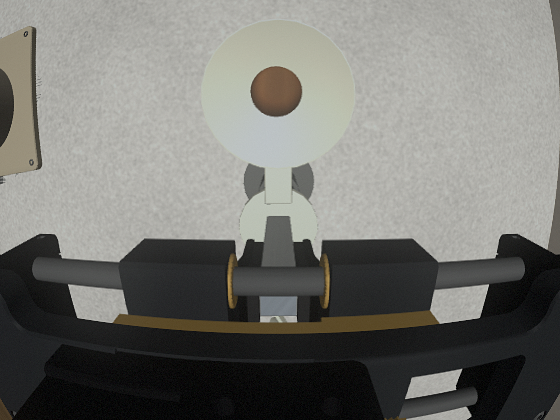

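The bead is centred at (276,91) and the stand is turned to 86.6°. Now a smooth translation toward the box, stopping about 30 mm short to look.

```bash
python3 -m jog '[{"grip":1,"linear":[0.05,0.01,0],"angular":[0,0,0]},{"grip":1,"linear":[0.2,0.03,0],"angular":[0,0,0]},{"grip":1,"linear":[0.45,0.06,0],"angular":[0,0,0]},{"grip":1,"linear":[0.8,0.1,0],"angular":[0,0,0]},{"grip":1,"linear":[1.25,0.16,0],"angular":[0,0,0]},{"grip":1,"linear":[1.8,0.24,0],"angular":[0,0,0]},{"grip":1,"linear":[2.45,0.32,0],"angular":[0,0,0]},{"grip":1,"linear":[3.15,0.41,0],"angular":[0,0,0]}]' | head -2
C(){ python3 -c "
from h import *
p=cam('wrist');print([r['bbox'] for r in manip.spot_in(p,'bead_center')[:1]])"; }
python3 -m jog '[{"grip":1,"linear":[0.7,0.09,0],"angular":[0,0,0]},{"grip":1,"linear":[1.4,0.18,0],"angular":[0,0,0]},{"grip":1,"linear":[2.1,0.27,0],"angular":[0,0,0]},{"grip":1,"linear":[2.8,0.37,0],"angular":[0,0,0]},{"grip":1,"linear":[3.5,0.46,0],"angular":[0,0,0]},{"grip":1,"linear":[4.2,0.55,0],"angular":[0,0,0]},{"grip":1,"linear":[4.9,0.64,0],"angular":[0,0,0]},{"grip":1,"linear":[5.6,0.73,0],"angular":[0,0,0]}]' | head -2
python3 -m jog '[{"grip":1,"linear":[0.7,0.09,0],"angular":[0,0,0]},{"grip":1,"linear":[1.4,0.18,0],"angular":[0,0,0]},{"grip":1,"linear":[2.1,0.27,0],"angular":[0,0,0]},{"grip":1,"linear":[2.8,0.37,0],"angular":[0,0,0]},{"grip":1,"linear":[3.5,0.46,0],"angular":[0,0,0]},{"grip":1,"linear":[4.2,0.55,0],"angular":[0,0,0]},{"grip":1,"linear":[4.9,0.64,0],"angular":[0,0,0]},{"grip":1,"linear":[5.6,0.73,0],"angular":[0,0,0]}]' | head -2
python3 -m jog '[{"grip":1,"linear":[0.7,0.09,0],"angular":[0,0,0]},{"grip":1,"linear":[1.4,0.18,0],"angular":[0,0,0]},{"grip":1,"linear":[2.1,0.27,0],"angular":[0,0,0]},{"grip":1,"linear":[2.8,0.37,0],"angular":[0,0,0]},{"grip":1,"linear":[3.5,0.46,0],"angular":[0,0,0]},{"grip":1,"linear":[4.2,0.55,0],"angular":[0,0,0]},{"grip":1,"linear":[4.9,0.64,0],"angular":[0,0,0]},{"grip":1,"linear":[5.6,0.73,0],"angular":[0,0,0]}]' | head -2
python3 -m jog '[{"grip":1,"linear":[0.7,0.09,0],"angular":[0,0,0]},{"grip":1,"linear":[1.4,0.18,0],"angular":[0,0,0]},{"grip":1,"linear":[2.1,0.27,0],"angular":[0,0,0]},{"grip":1,"linear":[2.8,0.37,0],"angular":[0,0,0]},{"grip":1,"linear":[3.5,0.46,0],"angular":[0,0,0]},{"grip":1,"linear":[4.2,0.55,0],"angular":[0,0,0]},{"grip":1,"linear":[4.9,0.64,0],"angular":[0,0,0]},{"grip":1,"linear":[5.6,0.73,0],"angular":[0,0,0]}]' | head -2
python3 -m jog '[{"grip":1,"linear":[0.65,0.09,0],"angular":[0,0,0]},{"grip":1,"linear":[1.25,0.16,0],"angular":[0,0,0]},{"grip":1,"linear":[1.8,0.24,0],"angular":[0,0,0]},{"grip":1,"linear":[2.25,0.3,0],"angular":[0,0,0]},{"grip":1,"linear":[2.6,0.34,0],"angular":[0,0,0]},{"grip":1,"linear":[2.85,0.37,0],"angular":[0,0,0]},{"grip":1,"linear":[3.0,0.4,0],"angular":[0,0,0]},{"grip":1,"linear":[3.05,0.4,0],"angular":[0,0,0]}]'
C
python3 - <<'E'
from h import *
np.set_printoptions(precision=2,suppress=True)
p=cam('top');s=cam('scene');st=manip.read_state();P=np.array(st['position']);R=np.array(st['ee_rot']);print(P)
D=P+90*R[:,0];D[2]=P[2]+19-156+108;print('dish',D,proj(p,D))
for n in ['box_mid','bead_center','stand']: print(n,[(r['bbox'],round(r['confidence'],2)) for r in manip.spot_in(p,n)[:2]],[(r['bbox'],round(r['confidence'],2)) for r in manip.spot_in(s,n)[:2]])
a=cv2.resize(p['pixels'][150:270,90:280],(760//2*1,240),interpolation=cv2.INTER_CUBIC);b=cv2.resize(s['pixels'][60:280,260:480],(600,600),interpolation=cv2.INTER_CUBIC)
o=np.zeros((600,800,3),np.uint8);o[:,:600]=b;o[:126,600:]=cv2.resize(p['pixels'][150:270,90:280],(200,126));cv2.imwrite('pics/m7.png',o[:,:,::-1])
E
```

```text
time_s: 11.63
position: [481.9, -133.2, 248.1]
time_s: 12.3
position: [492.4, -77.8, 248.0]
time_s: 12.97
position: [503.0, -22.3, 248.0]
time_s: 13.63
position: [513.6, 33.2, 248.0]
time_s: 14.3
position: [524.2, 88.6, 248.0]
time_s: 14.97
position: [529.8, 118.3, 248.0]
ee_rot: [[0.059, 0.998, -0.0], [0.998, -0.059, -0.0], [-0.0, -0.0, -1.0]]
ft_force: [-0.2, 0.7, -4.2]
opening: 15.4
grasp_force: 40.0
[[251.2, 67.3, 48.8, 47.5]]
[529.83 117.86 248.03]
dish [535.14 207.7  219.03] (np.float64(229.0331453223091), np.float64(197.20831972218213))
box_mid [] []
bead_center [([224.6, 198.0, 10.4, 4.7], 0.4)] [([296.3, 173.4, 58.2, 47.6], 0.58)]
stand [([212.0, 186.2, 22.5, 28.1], 0.81), ([382.9, 218.3, 40.7, 31.0], 0.78)] [([294.8, 174.4, 61.4, 43.4], 0.83), ([119.4, 260.9, 50.2, 32.1], 0.67)]
```

View pics/m7.png

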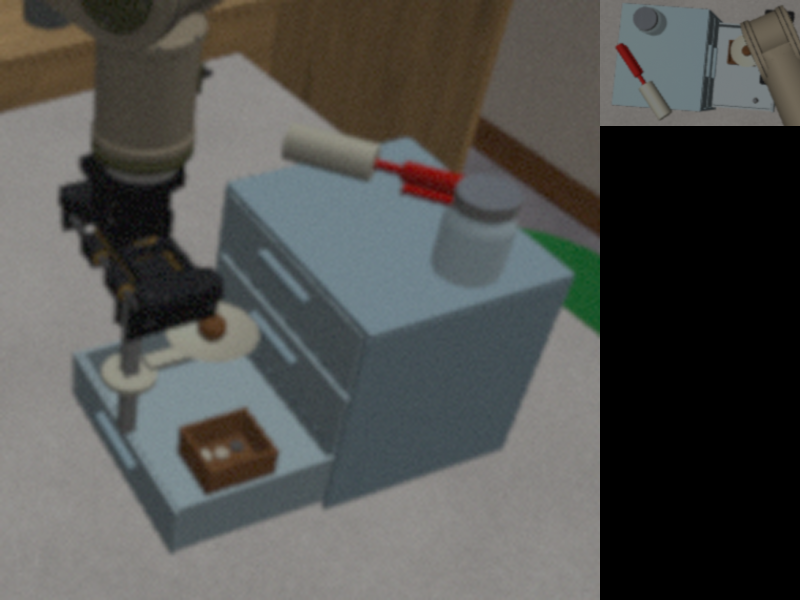

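The bead is still centred and the foot hangs over the drawer front edge, clear. Last ~33 mm.

```bash
python3 -m jog '[{"grip":1,"linear":[0.05,0.01,0],"angular":[0,0,0]},{"grip":1,"linear":[0.2,0.03,0],"angular":[0,0,0]},{"grip":1,"linear":[0.45,0.06,0],"angular":[0,0,0]},{"grip":1,"linear":[0.75,0.1,0],"angular":[0,0,0]},{"grip":1,"linear":[1.1,0.14,0],"angular":[0,0,0]},{"grip":1,"linear":[1.5,0.19,0],"angular":[0,0,0]},{"grip":1,"linear":[1.9,0.24,0],"angular":[0,0,0]},{"grip":1,"linear":[2.25,0.28,0],"angular":[0,0,0]}]' | head -2
python3 -m jog '[{"grip":1,"linear":[0.35,0.04,0],"angular":[0,0,0]},{"grip":1,"linear":[0.6,0.08,0],"angular":[0,0,0]},{"grip":1,"linear":[0.8,0.1,0],"angular":[0,0,0]},{"grip":1,"linear":[0.95,0.12,0],"angular":[0,0,0]},{"grip":1,"linear":[1.03,0.13,0],"angular":[0,0,0]},{"grip":1,"linear":[1.05,0.13,0],"angular":[0,0,0]},{"grip":1,"linear":[1.05,0.13,0],"angular":[0,0,0]},{"grip":1,"linear":[1.05,0.13,0],"angular":[0,0,0]}]'
python3 -m jog '[{"grip":1,"linear":[0,0,0],"angular":[0,0,0]},{"grip":1,"linear":[0,0,0],"angular":[0,0,0]},{"grip":1,"linear":[0,0,0],"angular":[0,0,0]},{"grip":1,"linear":[0,0,0],"angular":[0,0,0]},{"grip":1,"linear":[0,0,0],"angular":[0,0,0]},{"grip":1,"linear":[0,0,0],"angular":[0,0,0]},{"grip":1,"linear":[0,0,0],"angular":[0,0,0]},{"grip":1,"linear":[0,0,0],"angular":[0,0,0]}]' | head -2
python3 - <<'E'
from h import *
np.set_printoptions(precision=2,suppress=True)
for i in range(2):
    w=cam('wrist');print([r['bbox'] for r in manip.spot_in(w,'bead_center')[:1]])
s=cam('scene');st=manip.read_state();P=np.array(st['position']);R=np.array(st['ee_rot'])
D=P+90*R[:,0];D[2]=P[2]+19-156+108;print('dish',D,proj(s,D),'vel',np.abs(st['joint_vel']).max(),st['grasp_force'],st['time_s'])
for n in ['box_mid','bead_center']: print(n,[(r['bbox'],round(r['confidence'],2)) for r in manip.spot_in(s,n)[:2]])
print('box rim',atz(s,343.6,225,50))
cv2.imwrite('pics/m8.png',cv2.resize(s['pixels'][130:280,260:420],None,fx=4,fy=4,interpolation=cv2.INTER_CUBIC)[:,:,::-1])
E
```

```text
time_s: 16.13
position: [533.9, 141.1, 248.0]
time_s: 16.8
position: [535.8, 150.7, 248.0]
ee_rot: [[0.059, 0.998, 0.0], [0.998, -0.059, -0.0], [-0.0, 0.0, -1.0]]
ft_force: [-0.2, 0.5, -3.4]
opening: 15.6
grasp_force: 40.0
time_s: 17.47
position: [535.8, 150.9, 248.0]
[[250.5, 65.9, 50.7, 53.0]]
[[251.6, 65.2, 51.1, 53.6]]
dish [541.13 240.69 219.03] (np.float64(348.48092619112526), np.float64(177.24266358265288)) vel 0.0018089717437828991 39.99572932720184 17.7167
box_mid [([326.1, 209.2, 36.6, 32.7], 0.92)]
bead_center [([342.4, 173.7, 11.5, 10.1], 0.43)]
box rim [560.99 233.81  50.  ]
```

View pics/m8.png

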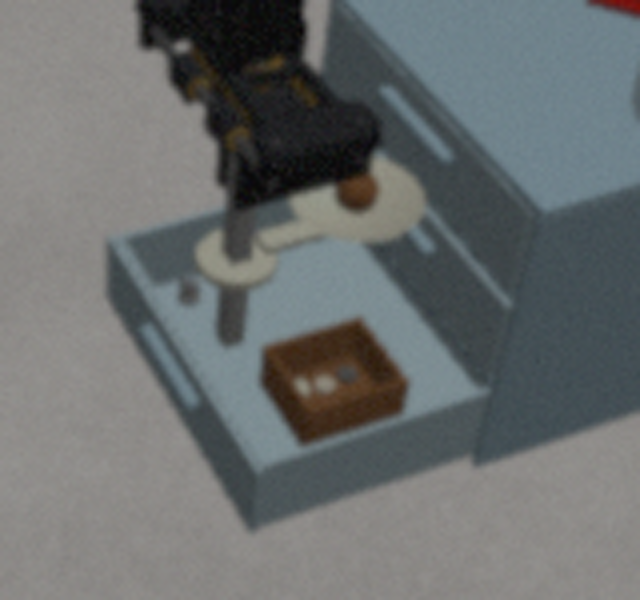

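```bash
python3 - <<'E'
from h import *
s=cam('scene');t=cam('top')
print(atz(s,343.4,220.4,50),atz(t,224.8,200.1,50))
E
```

```text
[544.55243439 243.48102617  50.        ] [540.76597099 239.87637489  50.        ]
```

The box centre from both cameras is (541–545, 240–243) and the dish is at (541,241), with the bead centred and everything at rest.

```bash
python3 -c "
from bench import manip
print(manip.job_done())"
```

```text
the job is handed in; nothing more can be done
None
```

I've handed in the job, but the system returned no verdict: the stand is held at rest by its post, dish about 4 mm or less from the box's middle by my measurements, foot about 111 mm above the ledge, bead centred.

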